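Set the angle gauge on the broken rock core and hold it for scribing

TASK

Take the yellow-rimmed dial angle gauge out of the tray of fittings and stand its foot on the broken top of the rock core in the vice, lengthwise in line with the vice jaws. Rock it on the uneven rock until its swinging pointer settles on the red 20-degree mark, and finish still holding it there, steady, its dials plumb and its foot resting lightly on the rock alone, ready for the saw line to be scribed. Leave the other fittings in the tray and do not disturb the bottles and the beaker on the bench.

Things in the scene. Friction and masses are not known exactly. Their poses are not given: they have to be found in the camera images.
- gauge_grip (a point): Centre of the black grip lug on top of the angle gauge (loose, 0.22-0.45 kg, stands upright in the tray, best gripped here across y). Lug 34 mm long (x), 20 mm thick (y), 42 mm tall; this point is 126 mm above the flat underside of the foot, 16 mm below the lug's top, 19 mm above the dial rim. Axes: x along the foot, y square to the dials, z up from the foot.
- gauge_foot (a point): Middle of the flat underside of the gauge's foot, an aluminium bar 130 mm long (x), 26 mm thick (y), 14 mm tall; same axes as gauge_grip, 126 mm below it.
- gauge_dial (a point): Centre of the gauge's round white dial (same both faces), yellow rim 94 mm across, 66 mm below gauge_grip, same axes. On each face a weighted black pointer hangs plumb from this centre. The red mark, 6 degrees wide, is low on the dial, 20 degrees from the bottom towards gauge +x: the pointer comes onto it when the gauge leans 20 degrees, +x end down.
- pointer (a joint): Angle of the swinging pointer on the dial (rad): 0 pointing straight at the foot, positive towards the gauge's +x end (that end then is the low one). The red mark is at +0.349 (20 degrees). At rest it equals the gauge's lean; after a movement it swings for about a second.
- core_peak (a point): Highest point of the broken, uneven top of the rock core (63 mm thick, fixed upright in the vice), 120 mm above the bench and 9 mm off the core's axis; the core may be turned any way round. The rest of the broken top lies 2 to 12 mm lower, in lumps, so a leaning foot may touch the peak or another lump.
- core: The grey-brown rock core; origin at the centre of its sawn underside, 20 mm above the bench; z up its axis, which stands over the vice's origin; x points to the red and white stripe down its side.
- vice: Blue drill vice, fixed to the bench, which clamps the core. Origin on the bench directly below the core's axis. Jaws 105 mm long along the vice's y axis, 68 mm tall over the bench, one on each side of the core along x (over x -72 to +72 mm); the screw and tommy bar stick out to x = -166 mm, up to 66 mm high.
- tray: White open plastic tray fixed on the bench, 250 mm (x) by 300 mm (y), 50 mm high, walls and floor 4 mm; origin at the centre of its underside. The gauge stands in its middle among the fittings, which are all less than 45 mm high.
- boss_a: Bystander: bare aluminium clamp boss with thumb screw, 30 x 30 x 40 mm, in the tray; origin under it.
- boss_b: Bystander: green clamp boss with thumb screw, 30 x 30 x 40 mm, in the tray; origin under it.
- bung: Bystander: orange rubber bung, 42 mm across, 34 mm high, in the tray; origin under it.
- core_offcut: Bystander: puck of rock core, 47 mm across, 30 mm high, in the tray; origin under it.
- rod_stub: Bystander: short steel rod, 100 mm long, with a clamp pad, 12 mm high, in the tray; origin under it.
- amber_bottle: Bystander: amber glass jar with black cap, 80 mm across, 135 mm high, on the bench; origin under it.
- wash_bottle: Bystander: white wash bottle with a spout, 62 mm across, 150 mm high, on the bench; origin under it.
- beaker: Bystander: glass beaker, 76 mm across, 85 mm high, on the bench; origin under it.
Mind the look-alikes: they are no part of the job. Several things look just like the part that bears gauge_grip: the one meant starts farthest from the robot's base.

How it is judged:
By the outcome, as a careful person would: the job done as asked, in the order asked, and still so for the second after the job is handed in, while the arm keeps its last pose, push and grip.
It also fails if it takes over 45 s, if anything falls off the work surface, if the arm or the gripper's body presses on something with over 40 N, if the wrist force passes 120 N, or if a joint passes its speed limit or range.

ROBOT

A 7-joint arm with a two-finger parallel gripper is mounted at the origin on the work surface. World frame = base frame: x ahead of the robot, y to its left, z up, the work surface at z = 0. Lengths are in m, angles in rad, forces in N, time in s.
With the tool pointing down it reaches from about 0.35 to 0.9 m from the base axis. Payload 8.1 kg.
Tool frame: the origin (TCP) lies on the centre line of the jaws, within the pads' length; the fingertips stand 19 mm ahead of it and the grasp point (between the pads) is the TCP; z points along the fingers, y is the direction in which the jaws open and shut (so a half turn about z gives the same grasp; the last joint's range is limited). The gripper opens to 92 mm and grips with 3 to 60 N. Pads are 19 mm wide; open, the fingers measure 130 mm over their backs; the gripper's body (75 mm by 190 mm) begins 47 mm behind the grasp point.
Start: joints at [1.137, 0.434, 0.025, 1.573, -0.012, 1.134, -0.075], TCP at [0.203, -0.591, 0.246] pointing down, gripper open.
Joint ranges: [-2.62, 2.62], [-0.44, 2.09], [-1.27, 1.32], [0.08, 2.57], [-1.32, 4.46], [0.12, 2], [-2.74, 2.74]. Speed limits (rad/s): [2.22, 2.22, 3.01, 3.01, 3.14, 3.14, 3.14].

INTERFACE

Orientations are given as a rotation vector (axis times angle).
In Python, from cell import monitor, imaging, workorder, outline_of gives the robot as it stands.
- The arm moves only by the tool move_arm, never from a script. Its argument "series" is a list of rows, each a list of 6 numbers: the shift along the world's x, y, z in cm, then the turn, a rotation vector about the world's x, y, z in degrees. A call has 1 to 8 rows; each row shifts and turns the commanded pose from where the row before left it; what a row does not reach is not made up. A row lasts 1/10 s, in which the tool goes at most 50 mm and 8.59 degrees, less where a joint would pass 70% of its speed; a pose out of reach is approached as far as the arm can. A call with a gripper value outside its range is refused whole. "grip" is the opening, from 0 (shut) to 1 (fully open), set as the call begins (left out, the last holds). The fingers move at their own pace and stop on an object; "force" is the grip in N (left out, the last holds). Time passes only in rows, so rows that do not move let the fingers close. It gives the time, the measured TCP pose, the force and the opening at its end, in the units of the state.
- monitor.observe(): the state, without advancing time (a new reading comes with each control period).
- imaging.get_image(name): name is "scene" or "side" or "wrist"; returns a dict with "color" (400x640x3 uint8, red, green, blue), "fx", "fy", "cx", "cy" (pixels), "rvec" (rotation vector, rad) and "tvec" (3), from world to camera coordinates, as OpenCV has them; the wrist camera has in their place "mount" (4x4, takes a point from camera to tool coordinates, whose origin is the TCP and whose axes are the flange's). Camera axes: x right, y down, z forward; pixel columns grow to the right and rows downward; lengths in m; the calibration is good to about 2 mm. A picture is of the moment at which its call begins: read the wrist's pose just before it. There is no depth.
- workorder.sign_off(): hands the job in, once; it reports no verdict.
Trained networks look in the newest picture that a camera, given by its name, has taken for a name from the list of things; names that differ only in an ending like _2 or _b are one class to them, and where a whole thing is asked for, a point or a joint stands for the part that bears it (a point fixed in the world has none). Each returns a list of dicts, best first, with "p" (0 to 1); they miss things now and then, are a little off and sometimes report something else, mostly with a low value. They report only what shows in the picture. A call takes as long as a camera call. They do not tell look-alikes from the thing itself.
- outline_of(camera, thing): "mask" (400x640 bool, what is visible of it) and "rect" ([left, top, width, height] in pixels, round what is visible of it).
The state is a dict: "clock": time; "joints": joint angles; "dq": joint speeds; "joint_efforts": joint torques, N m; "position": TCP position; "ee_rot": TCP orientation; "force": force on the tool from outside, world axes, zero at the start; "ft_torque": the same for the moment, N m; "width": opening from 0.0 (shut) to 1.0 (fully open).
Only numpy, scipy, OpenCV 4.12 (cv2) and the standard library are available. Lean on these libraries where they do the work, as an engineer would, in place of code of your own. Each camera call takes 0.05 s, during which the arm holds its last target. There are 200 camera calls.

## Working session

There is one attempt and no reset: what is moved stays moved. The work goes in short steps, Python scripts to look and compute and a tool call to move; the robot and the scene stay as the last step left them, time stands still between calls to the robot, and variables do not carry over. Pictures are saved under pics/ and viewed, about 8 in all and at most 12, crops included, and the job is handed in when it is done.

Besides the shell and the picture viewer there is one more tool, called after "Emit:" by a JSON object that holds its "fn" and its "kwargs", one argument or row to a line. move_arm: Moves the arm, as the interface text tells. Its arguments: {"type":"object","properties":{"series":{"type":"array"},"grip":{"type":"number"},"force":{"type":"number"}},"required":["series"]}

```bash
mkdir -p pics; ls
cat > h.py <<'E'
import numpy as np, cv2
from cell import monitor, imaging, workorder, outline_of
from scipy.spatial.transform import Rotation as R
def cam(im):
    K=np.array([[im['fx'],0,im['cx']],[0,im['fy'],im['cy']],[0,0,1.]])
    if 'rvec' in im:
        Rm=cv2.Rodrigues(np.array(im['rvec'],float))[0]; return K,Rm,np.array(im['tvec'],float).ravel()
    s=im['state']; M=np.eye(4); M[:3,:3]=R.from_rotvec(s['ee_rot']).as_matrix(); M[:3,3]=s['position']
    T=np.linalg.inv(M@np.array(im['mount'])); return K,T[:3,:3],T[:3,3]
def get(n):
    s=monitor.observe(); im=imaging.get_image(n); im['state']=s; return im
def proj(c,p):
    K,Rm,t=c; q=(K@(Rm@np.atleast_2d(p).T+t[:,None])).T; return q[:,:2]/q[:,2:]
def ray(c,uv):
    K,Rm,t=c; d=Rm.T@np.linalg.solve(K,[uv[0],uv[1],1.]); return -Rm.T@t,d/np.linalg.norm(d)
def atz(c,uv,z):
    o,d=ray(c,uv); return o+d*(z-o[2])/d[2]
def tri(cs,uvs):
    A=np.zeros((3,3));b=np.zeros(3);rs=[ray(c,u) for c,u in zip(cs,uvs)]
    for o,d in rs: P=np.eye(3)-np.outer(d,d);A+=P;b+=P@o
    x=np.linalg.solve(A,b); return x,[np.linalg.norm((np.eye(3)-np.outer(d,d))@(x-o)) for o,d in rs]
def save(im,n,box=None,s=1):
    a=im['color'][...,::-1]
    if box: a=a[box[1]:box[3],box[0]:box[2]]
    cv2.imwrite('pics/'+n,cv2.resize(a,None,fx=s,fy=s,interpolation=cv2.INTER_CUBIC))
E
python3 - <<'E'
from h import *
import pickle
ims={}
for n in ['scene','side']:
    im=get(n); ims[n]=im; c=cam(im); print(n,'campos',-c[1].T@c[2])
    for th in ['gauge_grip','core','vice','tray','amber_bottle','wash_bottle','beaker']:
        print(th,[(d['rect'],round(d['p'],2)) for d in outline_of(n,th)])
pickle.dump(ims,open('i0.pkl','wb'))
a=np.vstack([ims[n]['color'] for n in ims])
cv2.imwrite('pics/a.png',cv2.resize(a,(480,600),interpolation=cv2.INTER_AREA)[...,::-1])
save(ims['scene'],'s.png');save(ims['side'],'d.png')
print(monitor.observe())
E
```

```text
pics
scene campos [ 1.12613712 -0.98025058  0.92944065]
gauge_grip [([167.3, 221.8, 22.9, 66.8], 0.93), ([249.5, 234.8, 35.3, 65.8], 0.63)]
core [([342.7, 172.9, 23.4, 31.8], 0.83)]
vice [([297.5, 168.5, 86.1, 47.6], 0.59)]
tray [([201.9, 218.4, 146.3, 116.2], 0.95)]
amber_bottle [([379.6, 209.3, 30.7, 54.2], 0.85)]
wash_bottle [([339.3, 272.2, 28.9, 47.4], 0.72)]
beaker [([413.4, 195.1, 25.7, 33.3], 0.8)]
side campos [ 0.43658223 -0.72828857  0.87025429]
gauge_grip [([314.7, 257.1, 17.0, 66.3], 0.9), ([202.2, 303.9, 41.5, 65.7], 0.88), ([294.7, 136.0, 23.1, 37.4], 0.55)]
core [([295.6, 138.1, 21.8, 31.5], 0.81), ([358.4, 260.0, 9.9, 36.1], 0.2)]
vice [([247.4, 139.9, 90.2, 51.2], 0.76), ([375.7, 154.6, 34.7, 57.5], 0.5), ([277.3, 283.7, 20.4, 24.3], 0.44)]
tray [([273.7, 220.4, 118.4, 128.8], 0.96)]
amber_bottle [([375.8, 157.3, 32.2, 52.2], 0.71)]
wash_bottle [([404.0, 220.9, 31.5, 62.4], 0.94), ([368.6, 130.8, 22.4, 30.8], 0.15)]
beaker [([370.4, 130.8, 24.2, 34.1], 0.88)]
{'clock': 0.8, 'joints': array([ 1.13742428,  0.4344936 ,  0.02497084,  1.57320496, -0.01159792,
        1.13400568, -0.07506379]), 'dq': array([ 0.00011834,  0.00042935, -0.0002432 , -0.0014375 , -0.00063016,
       -0.00119238,  0.0003237 ]), 'joint_efforts': array([ 4.31645012e-04, -6.67579365e+01,  9.84615795e-01, -3.14796138e+01,
       -6.05247519e-02,  3.27721902e-02, -7.11745415e-06]), 'position': array([ 0.20297535, -0.59113016,  0.24574356]), 'ee_rot': array([3.09869858e+00, 5.17171611e-01, 1.02237491e-05]), 'force': array([-0.48746409, -0.16826886,  0.78923983]), 'ft_torque': array([0.01802541, 0.00693558, 0.02162484]), 'width': 0.9979635051836099}
```

View pics/s.png

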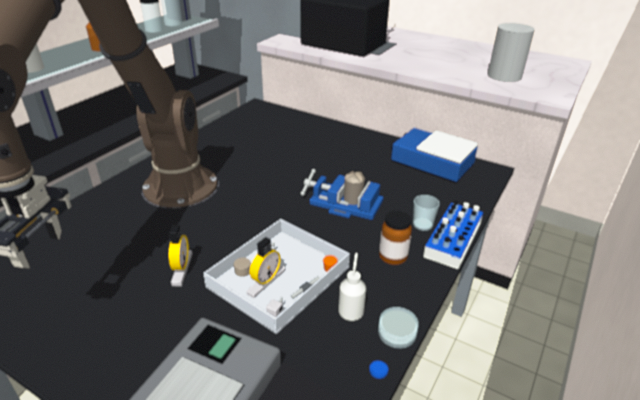

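View pics/d.png

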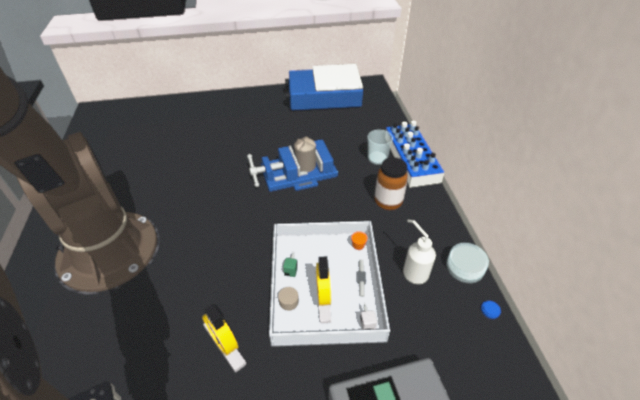

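Run:
```python
from h import *
import pickle
ims=pickle.load(open('i0.pkl','rb'))
cs={n:cam(ims[n]) for n in ims}
S,D=cs['scene'],cs['side']
def t(n,a,b): x,r=tri([S,D],[a,b]); print(n,x.round(3),np.round(r,3))
t('gauge lug top',(265,240),(323,258)); t('foot near end', (250,292),(325,318))
t('lookalike',(175,232),(213,312))
t('core top',(355,174),(305,140)); t('amber',(397,216),(396,162)); t('wash cap',(354,277),(425,240)); t('beaker',(426,200),(380,136))
for uv in [(297,222),(348,255),(276,325),(206,278)]: print('tray scene',atz(S,uv,.05).round(3))
for uv in [(274,224),(373,223),(386,333),(271,338)]: print('tray side',atz(D,uv,.05).round(3))
print('tommy',atz(D,(256,170),.045),atz(S,(309,182),.045))
a=cv2.resize(ims['scene']['color'][215:335,200:350],None,fx=5,fy=5,interpolation=cv2.INTER_CUBIC)
b=cv2.resize(ims['side']['color'][125:195,240:345],None,fx=5,fy=5,interpolation=cv2.INTER_CUBIC)
cv2.imwrite('pics/c.png',a[...,::-1]);
```

```text
gauge lug top [ 0.529 -0.222  0.145] [0.002 0.002]
foot near end [ 0.523 -0.29   0.017] [0.001 0.001]
lookalike [ 0.297 -0.301  0.126] [0.003 0.003]
core top [0.553 0.221 0.115] [0.002 0.002]
amber [0.77  0.045 0.148] [0.003 0.003]
wash cap [ 0.769 -0.194  0.119] [0.004 0.004]
beaker [0.786 0.236 0.09 ] [0. 0.]
tray scene [ 0.488 -0.016  0.05 ]
tray scene [ 0.685 -0.066  0.05 ]
tray scene [ 0.66  -0.369  0.05 ]
tray scene [ 0.42  -0.336  0.05 ]
tray side [ 0.436 -0.027  0.05 ]
tray side [ 0.689 -0.065  0.05 ]
tray side [ 0.639 -0.358  0.05 ]
tray side [ 0.402 -0.331  0.05 ]
tommy [0.40132754 0.19462643 0.045     ] [0.39864838 0.19449385 0.045     ]
```

View pics/c.png

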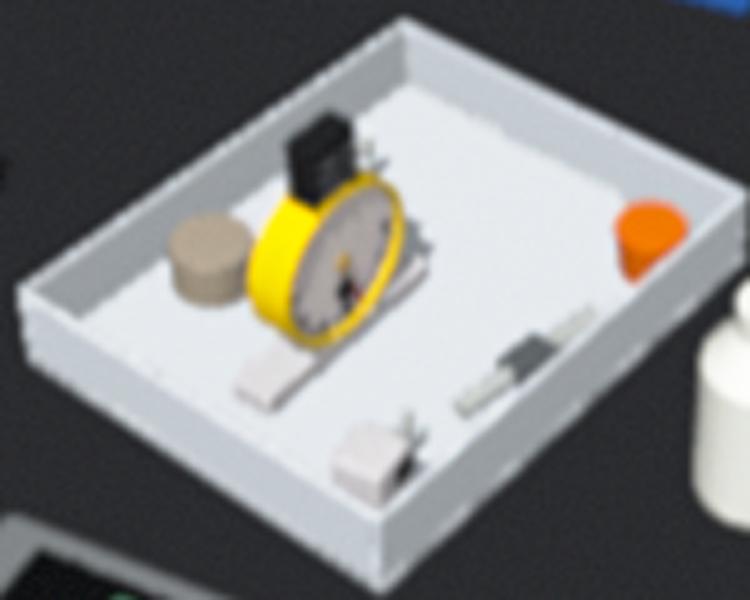

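Gauge candidates in the scene picture are the tray one at (265,265) and the bench one at (178,255). The tray one is farther from the base (0.57 m against 0.42 m), and the crop shows its red mark on the +y side of the pointer. I'll choose that one and move above it.

Emit:
{"fn": "move_arm", "kwargs": {
  "series": [
    [4,4.5,1.5,0,0,8],
    [4,4.5,1.5,0,0,8],
    [4,4.5,1.5,0,0,8],
    [4,4.5,1.5,0,0,8],
    [4,4.5,1.5,0,0,8],
    [4,4.5,1.5,0,0,8],
    [4,4.5,1.5,0,0,8],
    [4,4.5,1.5,0,0,8]
  ],
  "grip": 1,
  "force": 25
}}

```text
clock: 1.6
position: [0.4618, -0.2995, 0.3433]
ee_rot: [2.348, 2.086, 0.0]
force: [1.5, -1.7, 0.3]
width: 0.998
```

Emit:
{"fn": "move_arm", "kwargs": {
  "series": [
    [0,0,0,0,0,0],
    [0,0,0,0,0,0]
  ]
}}

```text
clock: 1.8
position: [0.4616, -0.3001, 0.3427]
ee_rot: [2.351, 2.083, 0.0]
force: [-0.7, -0.7, 0.6]
width: 1.0
```

Run:
```python
from h import *
im=get('wrist'); s=im['state']; print(s['position'],R.from_rotvec(s['ee_rot']).as_matrix().round(3),s['clock'],s['force'],s['joints'])
c=cam(im)
for th in ['gauge_grip','core','tray']: print(th,[(d['rect'],round(d['p'],2)) for d in outline_of('wrist',th)])
print(proj(c,[[.529,-.222,.145],[.523,-.29,.017],[.529,-.222,.004]]))
save(im,'w1.png')
import pickle; pickle.dump(im,open('w1.pkl','wb'))
```

```text
[ 0.46162782 -0.30008799  0.34272955] [[ 0.121  0.993  0.001]
 [ 0.993 -0.121 -0.   ]
 [-0.     0.001 -1.   ]] 1.8 [-0.68093094 -0.73691796  0.62513712] [ 0.74429338  0.27377761 -0.34416909  1.58156112  0.09486144  1.30201311
  0.26589369]
gauge_grip [([164.3, 136.7, 84.1, 81.3], 0.92), ([345.4, 50.7, 37.7, 97.5], 0.66)]
core []
tray [([271.6, 1.2, 202.7, 183.4], 0.93)]
[[374.57733151  97.67230892]
 [358.88726666 146.91553306]
 [358.02349402  99.33971965]]
```

View pics/w1.png

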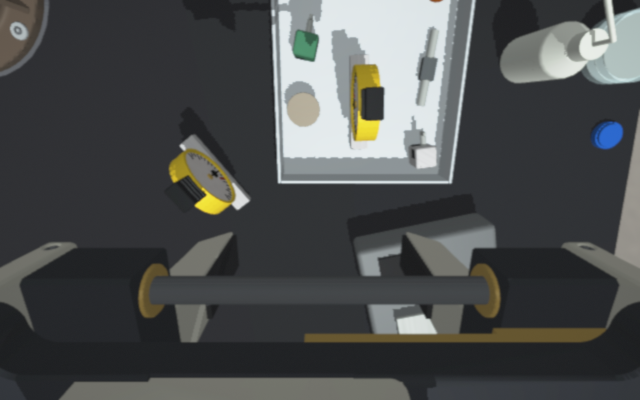

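Picture w1: tray gauge at (370,102), with its lug at (373,103) and its foot ends near (357,147) and (357,60). The bench look-alike is at (205,180).

Run:
```python
from h import *
import pickle
im=pickle.load(open('w1.pkl','rb')); c=cam(im)
g=[d for d in outline_of('wrist','gauge_grip') if d['rect'][0]>300][0]['mask']
a=im['color'].astype(int); hsv=cv2.cvtColor(im['color'],cv2.COLOR_RGB2HSV)
reg=np.zeros((400,640),bool); reg[50:160,340:392]=1
dark=reg&(a.max(2)<50)
yel=reg&(hsv[...,0]>18)&(hsv[...,0]<32)&(hsv[...,1]>130)&(hsv[...,2]>90)
n,l,st,ce=cv2.connectedComponentsWithStats(dark.astype(np.uint8)); 
for i in range(1,n):
    if st[i,4]>30: print('dark',st[i],ce[i])
def pca(m): 
    p=np.argwhere(m)[:,::-1].astype(float); mu=p.mean(0); v=np.linalg.svd(p-mu,full_matrices=False)[2][0]; return mu,v,p.min(0),p.max(0)
for n_,m in [('dark',dark),('yel',yel),('mask',g)]: print(n_,pca(m))
for uv in [(357,147),(357,60)]: print(uv,atz(c,uv,.018))
i=np.argmax(st[1:,4])+1; r=st[i]
print('lug top corners',[atz(c,(u,v),.146).round(4) for u in (r[0],r[0]+r[2]) for v in (r[1],r[1]+r[3])])
save(im,'w1c.png',(330,45,400,160),7)
```

```text
dark [364  89   6  30  90] [365.16666667 103.78888889]
dark (array([365.16666667, 103.78888889]), array([0.01396132, 0.99990254]), array([364.,  89.]), array([369., 118.]))
yel (array([363.92619627, 101.11759935]), array([-0.0105148 ,  0.99994472]), array([351.,  65.]), array([379., 140.]))
mask (array([364.05641953, 100.99638336]), array([0.00676746, 0.9999771 ]), array([349.,  54.]), array([384., 148.]))
(357, 147) [ 0.52006945 -0.28963585  0.018     ]
(357, 60) [ 0.53022642 -0.17000561  0.018     ]
lug top corners [array([ 0.5186, -0.2122,  0.146 ]), array([ 0.5163, -0.2421,  0.146 ]), array([ 0.5247, -0.2129,  0.146 ]), array([ 0.5226, -0.2429,  0.146 ])]
```

View pics/w1c.png

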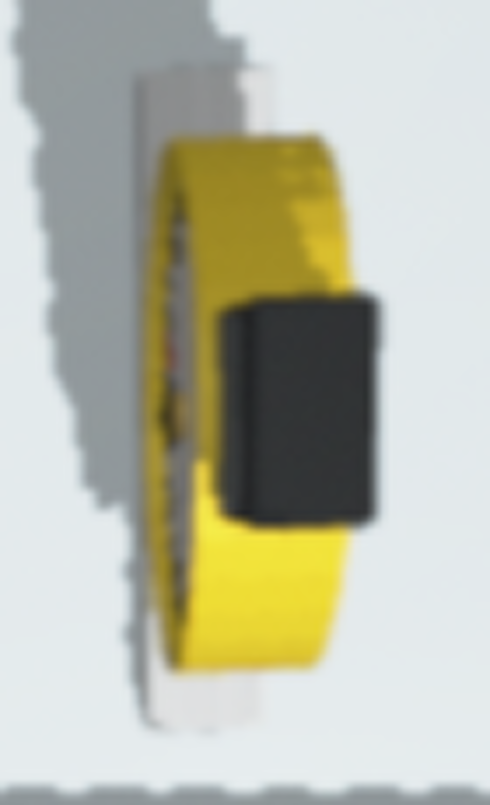

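Run:
```python
from h import *
import pickle
im=pickle.load(open('w1.pkl','rb')); c=cam(im)
f=lambda x,y,z:atz(c,(330+x/7-.5,45+y/7-.5),z)
for (a,b,z) in [((245,297),(247,520),.146),((378,297),(374,522),.146),((137,75),(143,700),.018),((272,70),(258,715),.018)]:
    p,q=f(*a,z),f(*b,z); d=p-q; print(p.round(4),q.round(4),'yaw',np.degrees(np.arctan2(d[1],d[0])).round(1),'len',np.linalg.norm(d).round(4))
print('lug c',f(311,408,.146),'foot c',f(202,390,.018))
```

```text
[ 0.5193 -0.2102  0.146 ] [ 0.5171 -0.242   0.146 ] yaw 86.1 len 0.0318
[ 0.5386 -0.2126  0.146 ] [ 0.5361 -0.2446  0.146 ] yaw 85.5 len 0.0321
[ 0.5199 -0.1626  0.018 ] [ 0.5099 -0.2847  0.018 ] yaw 85.3 len 0.1224
[ 0.5464 -0.1649  0.018 ] [ 0.534  -0.2908  0.018 ] yaw 84.4 len 0.1265
lug c [ 0.52780919 -0.22698285  0.146     ] foot c [ 0.52766297 -0.22320831  0.018     ]
```

Emit:
{"fn": "move_arm", "kwargs": {
  "series": [
    [2.2,2.5,-2,0,0,1],
    [2.2,2.5,-3,0,0,1],
    [2.2,2.4,-3,0,0,0],
    [0,0,-3,0,0,0],
    [0,0,0,0,0,0],
    [0,0,0,0,0,0]
  ]
}}

```text
clock: 2.65
position: [0.5262, -0.2283, 0.2327]
ee_rot: [-2.319, -2.119, 0.002]
force: [0.0, 0.3, 1.0]
width: 1.002
```

Run:
```python
from h import *
im=get('wrist'); s=im['state']; M=R.from_rotvec(s['ee_rot']).as_matrix(); print(s['position'],M.round(3),s['clock'])
c=cam(im); print([(d['rect'],round(d['p'],2)) for d in outline_of('wrist','gauge_grip')])
print('expected lug top', proj(c,[.528,-.2255,.146]))
save(im,'w2.png')
```

```text
[ 0.52615598 -0.22828583  0.23269502] [[ 0.09   0.996 -0.001]
 [ 0.996 -0.09  -0.   ]
 [-0.    -0.001 -1.   ]] 2.65
[([304.6, 116.0, 36.2, 116.4], 0.78), ([80.4, 200.4, 98.9, 70.4], 0.74)]
expected lug top [[321.8779181  207.29621087]]
```

View pics/w2.png

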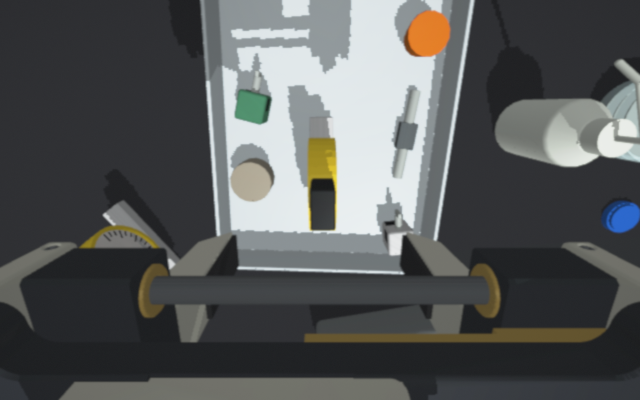

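w2: the lug's top face is centred at about (322,209), against an expected (322,207), and the gauge is well aligned between the fingers. I'll descend and grip.

Emit:
{"fn": "move_arm", "kwargs": {
  "series": [
    [0.2,0.2,-3,0,0,0],
    [0,0,-3,0,0,0],
    [0,0,-2.5,0,0,0],
    [0,0,-1.1,0,0,0],
    [0,0,0,0,0,0],
    [0,0,0,0,0,0]
  ]
}}

```text
clock: 3.35
position: [0.5297, -0.2256, 0.138]
ee_rot: [2.316, 2.119, 0.002]
force: [0.4, 0.5, 0.1]
width: 1.0
```

Emit:
{"fn": "move_arm", "kwargs": {
  "series": [
    [0,0,0,0,0,0],
    [0,0,0,0,0,0],
    [0,0,0,0,0,0],
    [0,0,0,0,0,0],
    [0,0,0,0,0,0],
    [0,0,0,0,0,0]
  ],
  "grip": 0,
  "force": 40
}}

```text
clock: 3.95
position: [0.5289, -0.225, 0.1365]
ee_rot: [2.317, 2.121, 0.0]
force: [0.8, -0.0, 0.1]
width: 0.525
```

Emit:
{"fn": "move_arm", "kwargs": {
  "series": [
    [0,0,0,0,0,0],
    [0,0,0,0,0,0],
    [0,0,0,0,0,0],
    [0,0,0,0,0,0],
    [0,0,0,0,0,0],
    [0,0,0,0,0,0]
  ]
}}

```text
clock: 4.55
position: [0.5288, -0.225, 0.1364]
ee_rot: [-2.317, -2.121, 0.0]
force: [0.4, 0.3, 0.0]
width: 0.213
```

Emit:
{"fn": "move_arm", "kwargs": {
  "series": [
    [0,0,1,0,0,0],
    [0,0,2,0,0,0],
    [0,0,4,0,0,0],
    [0,0,4,0,0,0],
    [0,0,4,0,0,0],
    [0,0,3,0,0,0]
  ]
}}

```text
clock: 5.15
position: [0.5289, -0.2248, 0.3195]
ee_rot: [2.316, 2.121, 0.002]
force: [0.8, -0.6, -4.3]
width: 0.215
```

Emit:
{"fn": "move_arm", "kwargs": {
  "series": [
    [0.2,4,0,0,0,2],
    [0.2,4,0,0,0,2],
    [0.2,4,0,0,0,2],
    [0.2,4,0,0,0,2],
    [0.2,4,0,0,0,2],
    [0.2,4,0,0,0,2],
    [0.2,4,0,0,0,2]
  ]
}}

```text
clock: 5.85
position: [0.5422, 0.0564, 0.3168]
ee_rot: [-2.04, -2.389, 0.001]
force: [0.8, -0.7, -4.0]
width: 0.217
```

Emit:
{"fn": "move_arm", "kwargs": {
  "series": [
    [0,0,0,0,0,0],
    [0,0,0,0,0,0],
    [0,0,0,0,0,0]
  ]
}}

```text
clock: 6.15
position: [0.5427, 0.0537, 0.3164]
ee_rot: [2.043, 2.386, -0.002]
force: [-0.0, -0.8, -5.2]
width: 0.212
```

Run:
```python
from h import *
import pickle
im=get('wrist'); s=im['state']; M=R.from_rotvec(s['ee_rot']).as_matrix(); print(s['position'],M.round(3),s['clock'],s['joints'].round(2))
c=cam(im); 
for th in ['core','vice']: print(th,[(d['rect'],round(d['p'],2)) for d in outline_of('wrist',th)])
print('exp core', proj(c,[[.553,.221,.115],[.401,.1945,.045]]))
save(im,'w3.png'); pickle.dump(im,open('w3.pkl','wb'))
```

```text
[0.5426576  0.05370405 0.31638172] [[-0.154  0.988 -0.001]
 [ 0.988  0.154 -0.001]
 [-0.001 -0.001 -1.   ]] 6.15 [ 0.22  0.31 -0.55  1.63  0.17  1.26 -0.21]
core [([323.9, 0.2, 58.5, 60.3], 0.8)]
vice []
exp core [[356.21812963  13.86833595]
 [220.53872566  32.57565017]]
```

View pics/w3.png

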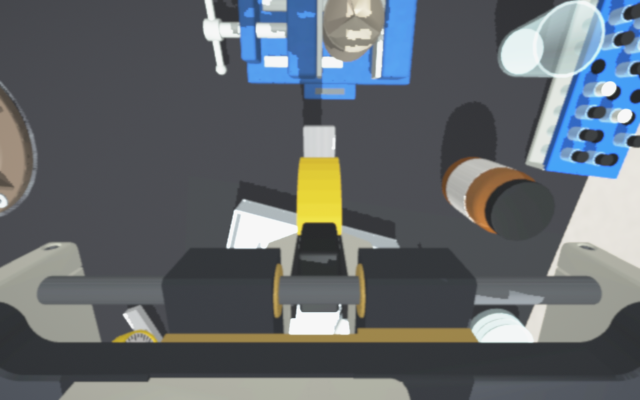

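w3: the core top is at (352,22), with the vice jaws' edges near-vertical at u≈288, 318 and 378 (v 0–80) and the gauge's foot end at (319,140). I'll fit the jaw direction.

Run:
```python
from h import *
import pickle
im=pickle.load(open('w3.pkl','rb')); c=cam(im)
g=cv2.cvtColor(im['color'],cv2.COLOR_RGB2GRAY)[:100,200:420]
g=cv2.resize(g,None,fx=2,fy=2,interpolation=cv2.INTER_CUBIC)
L=cv2.createLineSegmentDetector().detect(g)[0][:,0]
for l in L:
    n=np.hypot(l[2]-l[0],l[3]-l[1])
    if n<40: continue
    l=l/2+[200,0,200,0]
    for z in (.068,):
        p,q=atz(c,l[:2],z),atz(c,l[2:],z); d=p-q; print(l.round(1),p.round(3),q.round(3),'yaw%180',round(np.degrees(np.arctan2(d[1],d[0]))%180,1))
S=pickle.load(open('i0.pkl','rb'))
cs=[cam(S['scene']),cam(S['side']),c]
print(tri(cs,[(354.5,176),(306,142),(352,24)]))
p=lambda uv,z:atz(c,uv,z).round(4)
print('core sides at z~.113', p((324,20),.113),p((384,20),.113),p((354,58),.108), 'tommy ends', p((210,0),.045),p((222,72),.045))
save(im,'w3c.png',(200,0,420,100),3.6)
```

```text
[212.   40.5 216.7  66.1] [0.399 0.181 0.068] [0.406 0.155 0.068] yaw%180 104.8
[204.1   0.  208.2  19.9] [0.388 0.221 0.068] [0.394 0.202 0.068] yaw%180 106.2
[220.9  36.9 240.9  37.6] [0.409 0.187 0.068] [0.431 0.189 0.068] yaw%180 7.0
[223.7  65.8 219.1  40.6] [0.414 0.157 0.068] [0.407 0.183 0.068] yaw%180 105.0
[255.9  37.5 284.1  38. ] [0.448 0.192 0.068] [0.48  0.197 0.068] yaw%180 7.9
[239.7  21.6 219.   22.5] [0.429 0.205 0.068] [0.406 0.201 0.068] yaw%180 11.3
[380.6  76.  383.7  29.6] [0.597 0.174 0.068] [0.59  0.222 0.068] yaw%180 98.1
[287.8  56.  264.7  55.7] [0.486 0.179 0.068] [0.46  0.175 0.068] yaw%180 8.3
[377.3  36.5 374.8  77.2] [0.584 0.214 0.068] [0.59  0.172 0.068] yaw%180 98.1
[285.3  22.5 256.   22.7] [0.479 0.212 0.068] [0.447 0.207 0.068] yaw%180 9.2
[320.9  67.6 341.6  67.9] [0.526 0.172 0.068] [0.55  0.176 0.068] yaw%180 8.2
[264.7  66.9 285.9  67.3] [0.461 0.163 0.068] [0.486 0.166 0.068] yaw%180 7.9
[3.171e+02 3.000e-01 3.166e+02 7.780e+01] [0.511 0.239 0.068] [0.523 0.161 0.068] yaw%180 98.4
[3.835e+02 2.600e+01 3.854e+02 2.000e-01] [0.589 0.226 0.068
[... 437 characters left out ...]
8.280e+01 4.163e+02 2.000e-01] [0.631 0.172 0.068] [0.619 0.256 0.068] yaw%180 98.3
[256.   59.7 253.4  27.1] [0.451 0.169 0.068] [0.444 0.202 0.068] yaw%180 100.6
[404.1  79.2 377.8  79.9] [0.625 0.175 0.068] [0.594 0.169 0.068] yaw%180 10.4
[372.5  46.5 371.1  71.6] [0.581 0.204 0.068] [0.585 0.177 0.068] yaw%180 98.2
[378.3  31.8 359.8  18.8] [0.584 0.219 0.068] [0.561 0.229 0.068] yaw%180 157.4
(array([0.5537962 , 0.21330046, 0.11222214]), [np.float64(0.0020397405290098272), np.float64(0.0028754276717405146), np.float64(0.003195623187420557)])
core sides at z~.113 [0.5227 0.2113 0.113 ] [0.5813 0.2205 0.113 ] [0.5589 0.1827 0.108 ] tommy ends [0.3867 0.2268 0.045 ] [0.4055 0.1508 0.045 ]
```

View pics/w3c.png

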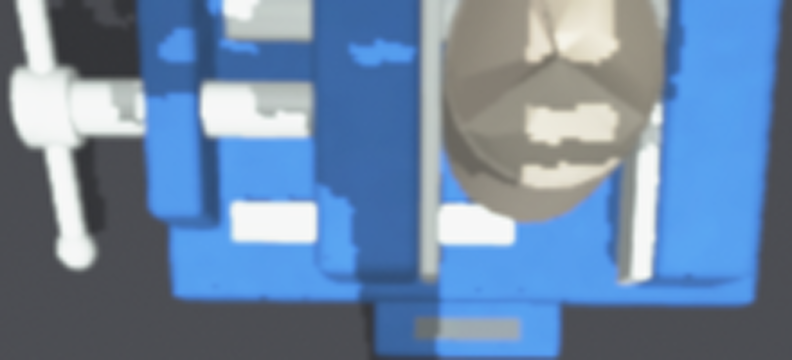

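Jaw yaw is about 98.3° and the tool's is 98.9°. The core axis is at about (0.549,0.218) and the peak at about (0.551,0.221), both consistent with the scene and side triangulation. I'll go over the rock with a partial lean of 10°.

Emit:
{"fn": "move_arm", "kwargs": {
  "series": [
    [0.1,3.8,0,0,0,-0.5],
    [0.1,3.8,0,0,0,0],
    [0.1,3.8,-0.5,-3.3,-0.5,0],
    [0.1,3.8,-1,-3.3,-0.5,0],
    [0.1,3.8,-1,-3.3,-0.5,0],
    [0,0,0,0,0,0],
    [0,0,0,0,0,0],
    [0,0,0,0,0,0]
  ],
  "force": 60
}}

```text
clock: 7.1
position: [0.5485, 0.2433, 0.2914]
ee_rot: [1.964, 2.272, -0.172]
force: [0.2, -0.9, -4.3]
width: 0.213
```

```bash
cat >> h.py <<'E'
G=np.array([np.cos(np.radians(98.3)),np.sin(np.radians(98.3)),0])
def rep():
    s=monitor.observe(); M=R.from_rotvec(s['ee_rot']).as_matrix(); z=-M[:,2]
    x=M[:,0]*np.sign(M[1,0])
    print('t',round(s['clock'],2),'p',s['position'].round(4),'lean',np.degrees(np.arcsin(-x[2])).round(2),'yaw',np.degrees(np.arctan2(x[1],x[0])).round(2),'roll',np.degrees(np.arcsin(M[2,1])).round(2),
     'foot',(s['position']-.1325*z).round(4),'F',s['force'].round(2),'T',s['ft_torque'].round(3),'w',round(s['width'],3)); return s
E
python3 - <<'E'
from h import *
rep()
ims=[get(n) for n in ('scene','side')]; cs=[cam(i) for i in ims]
s=monitor.observe(); print([proj(c,[s['position'],[.551,.221,.12]]).round(0) for c in cs])
a=ims[0]['color'][120:220,300:420]; b=ims[1]['color'][90:190,250:370]
v=np.hstack([a,b]); cv2.imwrite('pics/e.png',cv2.resize(v,None,fx=3.33,fy=3.33,interpolation=cv2.INTER_CUBIC)[...,::-1])
E
```

```text
t 7.1 p [0.5485 0.2433 0.2914] lean 10.05 yaw 98.32 roll 0.03 foot [0.552  0.2205 0.161 ] F [ 0.25 -0.89 -4.3 ] T [ 0.391 -0.032 -0.026] w 0.213
[array([[361., 119.],
       [355., 172.]]), array([[300.,  83.],
       [304., 139.]])]
```

View pics/e.png

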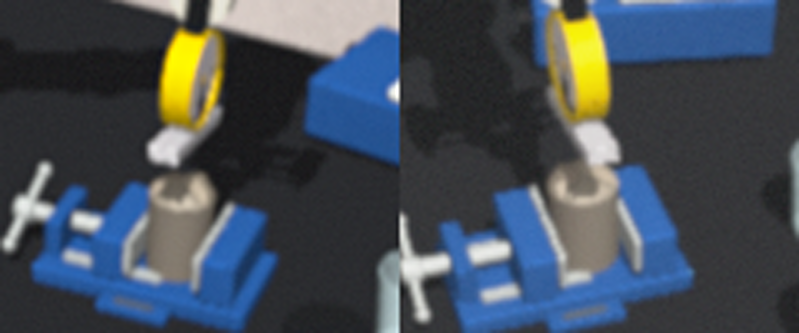

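The foot is centred over the core with about 4 cm to go. I'll descend and then feel for contact.

Emit:
{"fn": "move_arm", "kwargs": {
  "series": [
    [0,0,-1.5,0,0,0],
    [0,0,-1.2,0,0,0],
    [0,0,-0.5,0,0,0],
    [0,0,0,0,0,0],
    [0,0,0,0,0,0],
    [0,0,0,0,0,0]
  ]
}}

```text
clock: 7.8
position: [0.548, 0.2452, 0.2599]
ee_rot: [1.962, 2.275, -0.17]
force: [-0.2, -1.1, -4.5]
width: 0.214
```

```bash
python3 -c "
from h import *
rep()"
```

```text
t 7.8 p [0.548  0.2452 0.2599] lean 9.99 yaw 98.45 roll 0.07 foot [0.5516 0.2225 0.1294] F [-0.25 -1.12 -4.54] T [ 0.482 -0.078  0.006] w 0.214
```

Emit:
{"fn": "move_arm", "kwargs": {
  "series": [
    [0,0,-0.2,0,0,0],
    [0,0,-0.2,0,0,0],
    [0,0,0,0,0,0],
    [0,0,0,0,0,0]
  ]
}}

```text
clock: 8.2
position: [0.5478, 0.245, 0.2554]
ee_rot: [1.962, 2.275, -0.171]
force: [-0.1, 0.1, -4.9]
width: 0.217
```

Emit:
{"fn": "move_arm", "kwargs": {
  "series": [
    [0,0,-0.2,0,0,0],
    [0,0,0,0,0,0],
    [0,0,0,0,0,0]
  ]
}}

```text
clock: 8.5
position: [0.5478, 0.2449, 0.2534]
ee_rot: [1.962, 2.275, -0.171]
force: [-0.1, -0.3, -4.7]
width: 0.213
```

```bash
python3 -c "
from h import *
rep()"
```

```text
t 8.5 p [0.5478 0.2449 0.2534] lean 10.02 yaw 98.45 roll 0.02 foot [0.5513 0.2221 0.1229] F [-0.1  -0.27 -4.67] T [ 0.367 -0.04  -0.018] w 0.213
```

Emit:
{"fn": "move_arm", "kwargs": {
  "series": [
    [0,0,-0.1,0,0,0],
    [0,0,0,0,0,0],
    [0,0,0,0,0,0]
  ]
}}

```text
clock: 8.8
position: [0.5478, 0.245, 0.2524]
ee_rot: [1.962, 2.275, -0.171]
force: [-0.2, 0.7, -4.2]
width: 0.213
```

Emit:
{"fn": "move_arm", "kwargs": {
  "series": [
    [0,0,-0.1,0,0,0],
    [0,0,0,0,0,0],
    [0,0,0,0,0,0]
  ]
}}

```text
clock: 9.1
position: [0.5478, 0.245, 0.2514]
ee_rot: [1.962, 2.275, -0.171]
force: [-0.3, 1.2, -3.4]
width: 0.213
```

Emit:
{"fn": "move_arm", "kwargs": {
  "series": [
    [0,0,-0.1,0,0,0],
    [0,0,0,0,0,0],
    [0,0,0,0,0,0]
  ]
}}

```text
clock: 9.4
position: [0.5479, 0.245, 0.2505]
ee_rot: [1.962, 2.275, -0.171]
force: [0.2, -0.3, -4.0]
width: 0.215
```

Emit:
{"fn": "move_arm", "kwargs": {
  "series": [
    [0,0,-0.1,0,0,0],
    [0,0,0,0,0,0],
    [0,0,0,0,0,0]
  ]
}}

```text
clock: 9.7
position: [0.5479, 0.2452, 0.25]
ee_rot: [1.962, 2.275, -0.17]
force: [-1.8, -0.1, 3.2]
width: 0.212
```

Emit:
{"fn": "move_arm", "kwargs": {
  "series": [
    [0,0,-0.1,0,0,0],
    [0,0,0,0,0,0],
    [0,0,0,0,0,0]
  ]
}}

```text
clock: 10.0
position: [0.548, 0.2453, 0.2498]
ee_rot: [1.962, 2.274, -0.169]
force: [-2.8, -0.1, 9.0]
width: 0.213
```

```bash
python3 -c "
from h import *
rep()"
```

```text
t 10.0 p [0.548  0.2453 0.2498] lean 10.0 yaw 98.43 roll 0.11 foot [0.5516 0.2226 0.1193] F [-2.8  -0.14  9.02] T [-0.479  0.653 -0.098] w 0.213
```

Contact is made with about 13 N of push. I'll ease off and start rocking toward 20° in small steps, staying in touch with the rock.

Emit:
{"fn": "move_arm", "kwargs": {
  "series": [
    [0,0,0.1,0,0,0],
    [-0.06,0.44,-0.1,-1.98,-0.29,0],
    [-0.06,0.44,-0.12,-1.98,-0.29,0],
    [0,0,0,0,0,0],
    [0,0,0,0,0,0]
  ]
}}

```text
clock: 10.5
position: [0.5465, 0.2553, 0.2479]
ee_rot: [1.923, 2.233, -0.233]
force: [-2.1, 1.8, 5.2]
width: 0.214
```

```bash
python3 -c "
from h import *
rep()"
```

```text
t 10.5 p [0.5465 0.2553 0.2479] lean 13.93 yaw 98.52 roll 0.09 foot [0.5514 0.2238 0.1193] F [-2.1   1.84  5.22] T [ 0.585  0.512 -0.126] w 0.214
```

Emit:
{"fn": "move_arm", "kwargs": {
  "series": [
    [-0.06,0.43,-0.11,-1.98,-0.29,0],
    [-0.06,0.43,-0.12,-1.98,-0.29,0],
    [-0.06,0.43,-0.12,-1.98,-0.29,-0.1],
    [0,0,0,0,0,0],
    [0,0,0,0,0,0],
    [0,0,0,0,0,0]
  ]
}}

```text
clock: 11.1
position: [0.5446, 0.2687, 0.2443]
ee_rot: [1.868, 2.166, -0.325]
force: [-2.2, 4.2, 5.6]
width: 0.215
```

```bash
python3 -c "
from h import *
rep()"
```

```text
t 11.1 p [0.5446 0.2687 0.2443] lean 19.85 yaw 98.42 roll 0.07 foot [0.5514 0.2242 0.1197] F [-2.23  4.23  5.6 ] T [ 1.134  0.492 -0.175] w 0.215
```

Emit:
{"fn": "move_arm", "kwargs": {
  "series": [
    [0,0,0.1,-0.15,0,0],
    [0,0,0,0,0,0],
    [0,0,0,0,0,0],
    [0,0,0,0,0,0],
    [0,0,0,0,0,0],
    [0,0,0,0,0,0],
    [0,0,0,0,0,0],
    [0,0,0,0,0,0]
  ]
}}

```text
clock: 11.9
position: [0.5448, 0.2676, 0.2448]
ee_rot: [1.867, 2.163, -0.33]
force: [-2.0, 5.0, 2.1]
width: 0.217
```

Run:
```python
from h import *
import pickle
s=rep(); F=[]
M=R.from_rotvec(s['ee_rot']).as_matrix(); z=-M[:,2]; dial=s['position']-(.1325-.060)*z
ims={n:get(n) for n in ('scene','side','wrist')}; pickle.dump(ims,open('f.pkl','wb'))
out=[]
for n in ('scene','side'):
    c=cam(ims[n]); u,v=proj(c,dial)[0]; print(n,u,v)
    m=np.float32([[1,0,20-u],[0,1,25-v]])
    x0,y0=int(u)-20,int(v)-22; a=ims[n]['color'][y0:y0+48,x0:x0+40]; out.append(cv2.resize(a,(400,480),interpolation=cv2.INTER_CUBIC)); print(x0,y0)
cv2.imwrite('pics/f.png',np.hstack(out)[...,::-1])
for i in range(4): rep()
```

```text
t 11.9 p [0.5448 0.2676 0.2448] lean 20.08 yaw 98.39 roll 0.01 foot [0.5514 0.2226 0.1204] F [-1.99  4.97  2.11] T [ 1.866  0.239 -0.043] w 0.217
scene 358.2669310118717 153.00379357294648
338 131
side 301.63861545678094 118.89559895381002
281 96
t 12.05 p [0.5448 0.2676 0.2448] lean 20.07 yaw 98.39 roll 0.02 foot [0.5515 0.2226 0.1204] F [-1.48  4.99  2.33] T [ 1.884  0.267 -0.02 ] w 0.216
t 12.05 p [0.5448 0.2676 0.2448] lean 20.07 yaw 98.39 roll 0.02 foot [0.5515 0.2226 0.1204] F [-1.48  4.99  2.33] T [ 1.884  0.267 -0.02 ] w 0.216
t 12.05 p [0.5448 0.2676 0.2448] lean 20.07 yaw 98.39 roll 0.02 foot [0.5515 0.2226 0.1204] F [-1.48  4.99  2.33] T [ 1.884  0.267 -0.02 ] w 0.216
t 12.05 p [0.5448 0.2676 0.2448] lean 20.07 yaw 98.39 roll 0.02 foot [0.5515 0.2226 0.1204] F [-1.48  4.99  2.33] T [ 1.884  0.267 -0.02 ] w 0.216
```

View pics/f.png

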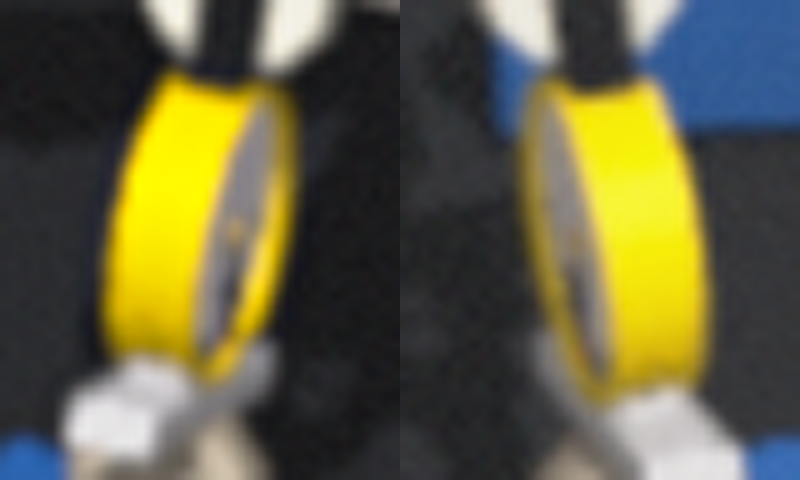

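Emit:
{"fn": "move_arm", "kwargs": {
  "series": [
    [-0.02,0.04,0.05,0,0,0],
    [0,0,0,0,0,0],
    [0,0,0,0,0,0],
    [0,0,0,0,0,0],
    [0,0,0,0,0,0]
  ]
}}

```text
clock: 12.55
position: [0.5447, 0.2671, 0.2452]
ee_rot: [1.867, 2.162, -0.332]
force: [0.5, 3.8, -0.5]
width: 0.212
```

Run:
```python
from h import *
import pickle
rep()
w3=pickle.load(open('w3.pkl','rb'))['color']; w=get('wrist'); wi=w['color']
T=cv2.cvtColor(w3,cv2.COLOR_RGB2GRAY); N=cv2.cvtColor(wi,cv2.COLOR_RGB2GRAY)
for nm,(x0,y0,x1,y1) in {'foot':(298,120,342,165),'rim':(290,150,350,240),'lug':(295,222,350,250)}.items():
    r=cv2.matchTemplate(cv2.GaussianBlur(N,(0,0),1)[y0-10:y1+10,x0-10:x1+10],cv2.GaussianBlur(T,(0,0),1)[y0:y1,x0:x1],cv2.TM_CCOEFF_NORMED)
    _,v,_,l=cv2.minMaxLoc(r); print(nm,v,l[0]-10,l[1]-10)
for i in (w3,wi):
    h=cv2.cvtColor(i,cv2.COLOR_RGB2HSV); y=(h[...,0]>18)&(h[...,0]<32)&(h[...,1]>130)&(h[...,2]>90); y[:, :280]=0;y[:,360:]=0;y[260:]=0
    p=np.argwhere(y); print('yellow',p.min(0),p.max(0))
a=np.hstack([x[100:260,270:370] for x in (w3,wi)])
cv2.imwrite('pics/g.png',cv2.resize(a,None,fx=3.7,fy=3.7,interpolation=cv2.INTER_CUBIC)[...,::-1])
```

```text
t 12.55 p [0.5447 0.2671 0.2452] lean 20.16 yaw 98.36 roll -0.01 foot [0.5513 0.2219 0.1208] F [ 0.45  3.8  -0.45] T [ 1.723 -0.053  0.082] w 0.212
foot 0.8809364438056946 1 -2
rim 0.6911112666130066 0 0
lug 0.9428667426109314 0 0
yellow [157 296] [235 341]
yellow [156 296] [235 341]
```

View pics/g.png

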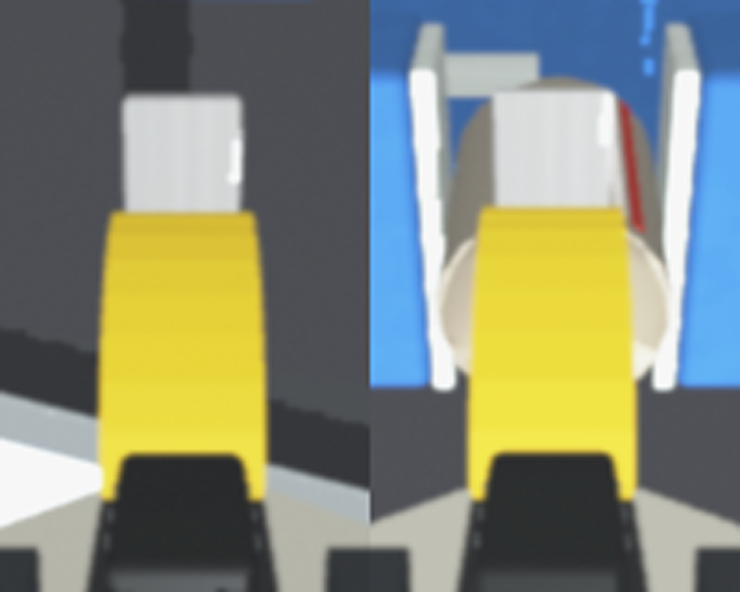

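w3/g comparison: the gauge sits square between the jaws over the core. The foot end has crept about 1 px forward in the pads, which is roughly 0.4° less lean than the tool. I'll trim that, relieve the sideways push, and measure the in-hand angle sub-pixel.

Emit:
{"fn": "move_arm", "kwargs": {
  "series": [
    [-0.02,0.15,0,-0.35,-0.05,0],
    [0,0,0,0,0,0],
    [0,0,0,0,0,0],
    [0,0,0,0,0,0],
    [0,0,0,0,0,0]
  ]
}}

```text
clock: 13.1
position: [0.5445, 0.268, 0.2451]
ee_rot: [1.864, 2.157, -0.339]
force: [0.9, -0.0, -2.5]
width: 0.219
```

```bash
cat > lean.py <<'E'
from h import *
import pickle
rep()
w3=pickle.load(open('w3.pkl','rb')); w=get('wrist')
def edge(im,ch,us,v0,v1,kind):
    a=im['color'].astype(float); p=cv2.GaussianBlur(a,(0,0),.8)
    f=(p[v0:v1,us[0]:us[1],0]-p[v0:v1,us[0]:us[1],2]).mean(1)   # red-blue: foot->yellow
    lo,hi=f.min(),f.max(); i=np.argmax(f>(lo+hi)/2); return v0+i-1+((lo+hi)/2-f[i-1])/(f[i]-f[i-1])
e=[edge(i,0,(307,330),145,175,0) for i in (w3,w)]
M=np.array(w['mount']); K=np.array([[w['fx'],0,w['cx']],[0,w['fy'],w['cy']],[0,0,1]])
def v(x,z):  # gauge coords rel TCP, tool: x sign from tool x, z down
    p=np.linalg.inv(M)@[x,0,z,1]; q=K@p[:3]; return q[1]/q[2]
def pt(x,z,th): c,s=np.cos(th),np.sin(th); return v(c*x+s*z,-s*x+c*z)
vf=lambda th: max(0,0) or min(pt(.047*np.cos(t),.0725-.047*np.sin(t),th) for t in np.linspace(0,1.57,200))
k=(vf(np.radians(1))-vf(0)); print('rim edge v',np.round(e,2),'model',round(vf(0),1),'px/deg',round(k,2),'slip deg (foot toward +x)',round((e[1]-e[0])/k,2))
E
python3 lean.py
```

```text
t 13.1 p [0.5445 0.268  0.2451] lean 20.57 yaw 98.33 roll -0.03 foot [0.5512 0.2219 0.1211] F [ 0.88 -0.03 -2.52] T [ 0.686 -0.202  0.015] w 0.219
rim edge v [157.25 156.24] model 152.7 px/deg -1.65 slip deg (foot toward +x) 0.61
```

The gauge's lean is about 20.57 − 0.61 ≈ 20.0°, with roughly 2 N on the rock. I'll press a touch more, let it settle, and check for drift.

Emit:
{"fn": "move_arm", "kwargs": {
  "series": [
    [0,0,-0.02,0,0,0],
    [0,0,0,0,0,0],
    [0,0,0,0,0,0],
    [0,0,0,0,0,0],
    [0,0,0,0,0,0],
    [0,0,0,0,0,0],
    [0,0,0,0,0,0],
    [0,0,0,0,0,0]
  ]
}}

```text
clock: 13.95
position: [0.5444, 0.2686, 0.245]
ee_rot: [1.864, 2.158, -0.338]
force: [-0.6, -0.4, -4.0]
width: 0.213
```

```bash
python3 lean.py
```

```text
t 13.95 p [0.5444 0.2686 0.245 ] lean 20.52 yaw 98.37 roll -0.02 foot [0.5511 0.2227 0.1209] F [-0.57 -0.38 -3.96] T [0.841 0.109 0.002] w 0.213
rim edge v [157.25 156.22] model 152.7 px/deg -1.65 slip deg (foot toward +x) 0.62
```

Emit:
{"fn": "move_arm", "kwargs": {
  "series": [
    [0,0,0,0,0,0],
    [0,0,0,0,0,0],
    [0,0,0,0,0,0],
    [0,0,0,0,0,0],
    [0,0,0,0,0,0]
  ]
}}

```text
clock: 14.5
position: [0.5444, 0.2686, 0.245]
ee_rot: [1.864, 2.158, -0.338]
force: [0.8, 0.5, -4.7]
width: 0.212
```

```bash
python3 lean.py
python3 - <<'E'
from h import *
ims={n:get(n) for n in ('scene','side')}
v=np.vstack([ims['scene']['color'][110:290,150:450],ims['side']['color'][80:360,180:480]]); 
cv2.imwrite('pics/z.png',cv2.resize(ims['side']['color'][80:360,180:480],None,fx=2,fy=2,interpolation=cv2.INTER_CUBIC)[...,::-1]); rep()
E
```

```text
t 14.5 p [0.5444 0.2686 0.245 ] lean 20.52 yaw 98.36 roll -0.01 foot [0.5512 0.2226 0.1209] F [ 0.8   0.46 -4.74] T [0.862 0.019 0.054] w 0.212
rim edge v [157.25 156.25] model 152.7 px/deg -1.65 slip deg (foot toward +x) 0.6
t 14.65 p [0.5444 0.2686 0.245 ] lean 20.52 yaw 98.36 roll -0.01 foot [0.5512 0.2226 0.1209] F [-0.39  0.26 -4.12] T [0.872 0.02  0.015] w 0.212
```

View pics/z.png

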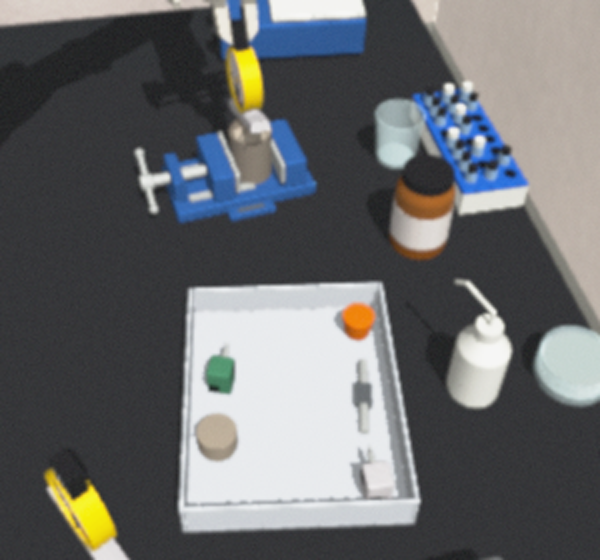

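Everything else is undisturbed, but the foot slid a little and the contact force is now about zero. I'll lower it in small steps to regain a light touch.

Emit:
{"fn": "move_arm", "kwargs": {
  "series": [
    [0,0,-0.05,0,0,0],
    [0,0,0,0,0,0],
    [0,0,0,0,0,0],
    [0,0,0,0,0,0]
  ]
}}

```text
clock: 15.05
position: [0.5444, 0.2686, 0.2447]
ee_rot: [1.864, 2.158, -0.337]
force: [-0.8, -0.2, -1.3]
width: 0.213
```

```bash
python3 lean.py
```

```text
t 15.05 p [0.5444 0.2686 0.2447] lean 20.52 yaw 98.36 roll 0.0 foot [0.5512 0.2227 0.1206] F [-0.84 -0.23 -1.26] T [ 0.591  0.129 -0.059] w 0.213
rim edge v [157.25 156.26] model 152.7 px/deg -1.65 slip deg (foot toward +x) 0.6
```

Emit:
{"fn": "move_arm", "kwargs": {
  "series": [
    [0,0,-0.03,0,0,0],
    [0,0,0,0,0,0],
    [0,0,0,0,0,0],
    [0,0,0,0,0,0]
  ]
}}

```text
clock: 15.5
position: [0.5445, 0.2687, 0.2446]
ee_rot: [1.864, 2.158, -0.337]
force: [-2.1, 1.1, 3.3]
width: 0.212
```

```bash
python3 lean.py
```

```text
t 15.5 p [0.5445 0.2687 0.2446] lean 20.51 yaw 98.35 roll 0.02 foot [0.5513 0.2228 0.1205] F [-2.1   1.07  3.34] T [ 0.32   0.273 -0.128] w 0.212
rim edge v [157.25 156.5 ] model 152.7 px/deg -1.65 slip deg (foot toward +x) 0.46
```

Emit:
{"fn": "move_arm", "kwargs": {
  "series": [
    [0,0,0.03,0,0,0],
    [0,0,0,0,0,0],
    [0,0,0,0,0,0],
    [0,0,0,0,0,0],
    [0,0,0,0,0,0],
    [0,0,0,0,0,0],
    [0,0,0,0,0,0],
    [0,0,0,0,0,0]
  ]
}}

```text
clock: 16.35
position: [0.5445, 0.2686, 0.2446]
ee_rot: [1.864, 2.158, -0.337]
force: [-1.2, 2.5, 3.0]
width: 0.215
```

```bash
python3 lean.py
```

```text
t 16.35 p [0.5445 0.2686 0.2446] lean 20.52 yaw 98.36 roll -0.0 foot [0.5512 0.2226 0.1205] F [-1.24  2.5   3.03] T [ 0.454  0.118 -0.06 ] w 0.215
rim edge v [157.25 156.25] model 152.7 px/deg -1.65 slip deg (foot toward +x) 0.6
```

Emit:
{"fn": "move_arm", "kwargs": {
  "series": [
    [0,0,0,0,0,0],
    [0,0,0,0,0,0],
    [0,0,0,0,0,0],
    [0,0,0,0,0,0],
    [0,0,0,0,0,0],
    [0,0,0,0,0,0],
    [0,0,0,0,0,0],
    [0,0,0,0,0,0]
  ]
}}

```text
clock: 17.2
position: [0.5445, 0.2686, 0.2446]
ee_rot: [1.864, 2.158, -0.338]
force: [-1.3, 1.8, 3.3]
width: 0.213
```

```bash
python3 lean.py; python3 lean.py; python3 lean.py
```

```text
t 17.2 p [0.5445 0.2686 0.2446] lean 20.52 yaw 98.36 roll -0.01 foot [0.5512 0.2226 0.1205] F [-1.3   1.8   3.32] T [ 0.487  0.083 -0.062] w 0.213
rim edge v [157.25 156.26] model 152.7 px/deg -1.65 slip deg (foot toward +x) 0.6
t 17.25 p [0.5445 0.2686 0.2446] lean 20.52 yaw 98.36 roll -0.01 foot [0.5512 0.2226 0.1205] F [-0.61  1.87  3.77] T [ 0.488  0.076 -0.043] w 0.216
rim edge v [157.25 156.26] model 152.7 px/deg -1.65 slip deg (foot toward +x) 0.6
t 17.3 p [0.5445 0.2686 0.2446] lean 20.52 yaw 98.36 roll -0.01 foot [0.5512 0.2226 0.1205] F [-0.06  1.72  3.87] T [ 0.467  0.058 -0.066] w 0.213
rim edge v [157.25 156.26] model 152.7 px/deg -1.65 slip deg (foot toward +x) 0.6
```

Emit:
{"fn": "move_arm", "kwargs": {
  "series": [
    [0,0,0.04,0,0,0],
    [0,0,0,0,0,0],
    [0,0,0,0,0,0],
    [0,0,0,0,0,0],
    [0,0,0,0,0,0],
    [0,0,0,0,0,0],
    [0,0,0,0,0,0],
    [0,0,0,0,0,0]
  ]
}}

```text
clock: 18.15
position: [0.5444, 0.2685, 0.2448]
ee_rot: [1.864, 2.158, -0.338]
force: [0.5, 0.7, -2.0]
width: 0.211
```

Emit:
{"fn": "move_arm", "kwargs": {
  "series": [
    [0,0,0,0,0,0],
    [0,0,0,0,0,0],
    [0,0,0,0,0,0],
    [0,0,0,0,0,0],
    [0,0,0,0,0,0],
    [0,0,0,0,0,0]
  ]
}}

```text
clock: 18.75
position: [0.5444, 0.2685, 0.2449]
ee_rot: [1.864, 2.158, -0.338]
force: [0.1, 0.2, -2.5]
width: 0.213
```

```bash
for i in 1 2 3 4; do python3 lean.py; done
```

```text
t 18.75 p [0.5444 0.2685 0.2449] lean 20.52 yaw 98.36 roll -0.02 foot [0.5511 0.2225 0.1208] F [ 0.13  0.17 -2.51] T [ 0.854 -0.082  0.   ] w 0.213
rim edge v [157.25 156.26] model 152.7 px/deg -1.65 slip deg (foot toward +x) 0.6
t 18.8 p [0.5444 0.2685 0.2449] lean 20.53 yaw 98.36 roll -0.02 foot [0.5511 0.2225 0.1208] F [ 0.14  0.75 -2.52] T [ 0.921 -0.072 -0.009] w 0.216
rim edge v [157.25 156.26] model 152.7 px/deg -1.65 slip deg (foot toward +x) 0.6
t 18.85 p [0.5444 0.2685 0.2448] lean 20.53 yaw 98.36 roll -0.02 foot [0.5511 0.2225 0.1208] F [-0.7   0.98 -3.37] T [ 0.91  -0.061  0.064] w 0.216
rim edge v [157.25 156.26] model 152.7 px/deg -1.65 slip deg (foot toward +x) 0.6
t 18.9 p [0.5444 0.2685 0.2449] lean 20.53 yaw 98.36 roll -0.02 foot [0.5511 0.2225 0.1208] F [ 0.51  1.04 -3.25] T [ 0.961 -0.107 -0.039] w 0.212
rim edge v [157.25 156.26] model 152.7 px/deg -1.65 slip deg (foot toward +x) 0.6
```

Emit:
{"fn": "move_arm", "kwargs": {
  "series": [
    [0,0,-0.02,0,0,0],
    [0,0,0,0,0,0],
    [0,0,0,0,0,0],
    [0,0,0,0,0,0],
    [0,0,0,0,0,0],
    [0,0,0,0,0,0],
    [0,0,0,0,0,0],
    [0,0,0,0,0,0]
  ]
}}

```text
clock: 19.75
position: [0.5444, 0.2686, 0.2448]
ee_rot: [1.864, 2.158, -0.338]
force: [0.4, -0.3, -2.2]
width: 0.212
```

Emit:
{"fn": "move_arm", "kwargs": {
  "series": [
    [0,0,0,0,0,0],
    [0,0,0,0,0,0],
    [0,0,0,0,0,0],
    [0,0,0,0,0,0],
    [0,0,0,0,0,0],
    [0,0,0,0,0,0],
    [0,0,0,0,0,0],
    [0,0,0,0,0,0]
  ]
}}

```text
clock: 20.55
position: [0.5444, 0.2686, 0.2448]
ee_rot: [1.864, 2.158, -0.338]
force: [0.5, 0.6, -2.0]
width: 0.216
```

```bash
for i in 1 2 3; do python3 lean.py; done
```

```text
t 20.55 p [0.5444 0.2686 0.2448] lean 20.52 yaw 98.36 roll -0.01 foot [0.5512 0.2226 0.1207] F [ 0.53  0.6  -2.02] T [0.775 0.024 0.019] w 0.216
rim edge v [157.25 156.21] model 152.7 px/deg -1.65 slip deg (foot toward +x) 0.63
t 20.6 p [0.5445 0.2686 0.2448] lean 20.52 yaw 98.36 roll -0.01 foot [0.5512 0.2226 0.1207] F [ 0.28  0.18 -2.1 ] T [ 0.708  0.048 -0.047] w 0.211
rim edge v [157.25 156.22] model 152.7 px/deg -1.65 slip deg (foot toward +x) 0.63
t 20.65 p [0.5445 0.2686 0.2448] lean 20.52 yaw 98.36 roll -0.01 foot [0.5512 0.2226 0.1207] F [-0.02  0.71 -2.61] T [ 0.621 -0.012 -0.038] w 0.216
rim edge v [157.25 156.22] model 152.7 px/deg -1.65 slip deg (foot toward +x) 0.63
```

Contact is steady at about 2.2 N with a lean of about 19.9°, so I'm handing in.

```bash
python3 -c "
from h import *
print(workorder.sign_off()); rep()"
```

```text
the job is handed in; nothing more can be done
None
the job is handed in; nothing more can be done
```

I took the tray gauge (the one farthest from the base), stood its foot on the core in line with the vice jaws, and rocked it in contact from 10° to 20°. I handed in at about 20.7 s on the robot's clock, with the arm still holding the gauge there.

**Last checks before hand-in:**
- **Lean:** the tool leans 20.5°, less about 0.6° that the gauge slipped in the pads, so the gauge leans about 19.9°.
- **Plumb:** the dials are plumb to about 0.01° by the tool's own reading.
- **Alignment:** the tool's yaw is 98.36°, against about 98.3° measured for the jaws.
- **Contact:** the push on the rock is about 2 N, by difference from the force before contact. It held steady for over a second.

**What disagreed or stayed unsure:**
- **Pointer not read directly:** the dial was too edge-on in the cameras to read the pointer against the red mark. The 20° comes from the tool's lean and the slip measured in the wrist picture.
- **Contact lost once:** the foot slid slightly and came off the rock for about a second. I lowered it back to a light touch.
- **Push went above light:** it reached about 13 N at first touch and 8 N while trimming, before I eased it off.
- **Bystanders:** the side picture at about 14.6 s showed the other fittings, the bottles and the beaker undisturbed. I took no scene or side picture after that.

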